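# Hang the pine-cone weight on the running-test stand

### The arm

A 6-joint arm with a two-finger parallel gripper is mounted at the origin on the work surface. World frame = base frame: x ahead of the robot, y to its left, z up, the work surface at z = 0. Lengths are in m, angles in degrees, forces in N, time in s.
With the tool pointing down it reaches from about 0.375 to 0.75 m from the base axis. Payload 9 kg.
Tool frame: the origin (TCP) lies where the fingers leave the gripper's body, on its centre line; the fingertips stand 73 mm ahead of it and the grasp point (between the pads) lies 54 mm ahead of it (robot.tip_reach is the distance from the TCP to the fingertips, in m); z points along the fingers, y is the line along which they close (so a half turn about z gives the same grasp; the last joint's range is limited). The gripper opens to 85 mm and grips with 20 to 120 N. Pads are 22 mm wide; open, the fingers measure 114 mm over their backs; the gripper's body (76 mm by 85 mm) begins 54 mm behind the grasp point. The pads swing forward as they close: fully open they stand 13 mm farther back than shut.
Start: joints at [-85.239, 5.964, 5.575, 89.605, 0, 77.527], TCP at [0.178, -0.573, 0.304] pointing down, gripper open.
Joint ranges: [-171.21, 171.21], [-48.23, 106.86], [-62.78, 66.21], [-105.2, 120.99], [-86.42, 89.51], [-180, 180]. Speed limits (degrees/s): [127.2, 127.2, 147.25, 180, 180, 180].

### API

Orientations are given as [roll, pitch, yaw] about the fixed x, y, z axes, in that order (R = Rz(yaw) Ry(pitch) Rx(roll)).
In Python, from plant import robot gives the robot as it stands. Calls block until the motion is done:
- robot.move_pose(position, orientation): joint-space move of the TCP to a pose.
- robot.line_to(position, vel=0.15, rotation=None, guard=None): straight line of the TCP; rotation=None keeps the orientation; vel is the mean speed in m/s. With guard (N) it stops when the force on the tool has changed by that much, and returns True; else False.
- robot.goto_joints(angles): joint-space move.
- robot.set_gripper(opening): finger opening in m; the grip force is fixed at half the most; returns when the fingers have stopped.
- robot.pause(seconds).
- robot.ik(position, orientation): joint angles nearest the present ones, or None.
- robot.observe(): the state.
- robot.grab_frame(name): name is "side" or "top"; returns the picture (420x560x3 uint8, blue, green, red); there is no depth.
- robot.get_calibration(name): a dict with "vertical_fov" (degrees; the focal length in pixels is half the picture's height over the tangent of half this angle, whatever the lens; pixels are square), "cx", "cy" (the principal point, pixels), "k1" (the pictures are not rectified: a ray, as slopes to the right and down, at radius r is drawn at 1 + k1 r^2 times it, then the intrinsics apply), "rvec" (rotation vector, rad) and "tvec" (3), from world to camera coordinates, as OpenCV has them. Camera axes: x right, y down, z forward; pixel columns grow to the right and rows downward; lengths in m; the calibration is good to about 2 mm. A picture is of the moment at which its call begins. get_calibration takes no time and is no camera call.
A pose or a line that the arm cannot do raises robot.IKError and nothing moves.
- robot.job_done(): hands the job in; it is judged then, once.
The state is a dict: "time": time; "q": joint angles; "qvel": joint speeds; "joint_torque": joint torques, N m; "tool_pos": TCP position; "tcp_rot": TCP orientation; "ft_force": force on the tool from outside, world axes, zero at the start; "torque": the same for the moment, N m; "gripper_width": finger opening in m; "gripper_force": force on a finger pad.
Only numpy, scipy, OpenCV 4.12 (cv2) and the standard library are available. Lean on these libraries where they do the work, as an engineer would, in place of code of your own. Each camera call takes 0.05 s, during which the arm holds its last target. There are 200 camera calls.

### The job

Lift the pine-cone clock weight up and off its peg on the wooden rack and hang it by its loop on the peg of the grey running-test stand. That peg has been clamped at a height nobody noted, so find it by feel (or sight), lower the weight gently until the peg carries it while you still hold it, and only then let go so that it hangs still and upright. Leave the other two weights hanging, and do not shift the brass star wheel or the rusted collet on the bench.

Things in the scene. Friction and masses are not known exactly. Their poses are not given: they have to be found in the camera images.
- rack: Fixed wooden rack: 330 mm beam (22 mm square) along its y; three 10 mm round level pegs point to its -x (to the robot) at y = -105, 0, +105 mm, axes 200 mm above the bench, from the beam (x = 0) to x = -85 mm, then an upturned tip reaching x = -96 mm and 15 mm above the peg's axis. Origin: on the bench under the front face of the beam, midway; z up.
- cone: The weight to move, 0.25 to 0.5 kg: black iron pine cone (42 mm across, z -42 to -115 mm) under a closed steel loop, wooden grip on top. Hangs on any of the rack's pegs, with the rack's yaw. Origin: in the loop, on the peg's axis when hung; z up. Loop opens along x (12 mm thick in x), clear 23 mm wide in y, z from -37 mm to a roof-shaped top; raise it 12 to 31 mm to pass an upturned tip.
- drum: Bystander: brass cylinder weight (38 mm across) with the same loop and a dark grip, on another peg of the rack. Same frame as the cone. Leave it hanging.
- pear: Bystander: copper pear-shaped weight (44 mm across) with the same loop and a dark grip, on another peg of the rack. Same frame as the cone. Leave it hanging.
- stand: Fixed test stand: grey base plate (x -55 to 115, y +-55, 12 mm thick), 18 mm steel post at x = 85 mm, 290 mm high, and clamped on it a green carriage (its front at x = 54 mm) with the test peg, which points to -x over the stand's x axis. Peg height not reported: its axis is 145 to 235 mm above the bench; it bears touching from above below 25 N. Origin: on the bench; z up.
- star_wheel: Bystander: brass star wheel, 67 mm across, 13 mm high, lying on the bench, origin under its centre.
- collet: Bystander: rusted collet standing on the bench, 36 mm across, 46 mm high, origin under its centre.
- cone_grip (a point): Centre of the cone's pale wooden grip, 20 mm square in x and y and 38 mm tall (18 to 56 mm above the weight's origin), 37 mm above the weight's origin. Axes as the cone's.
- peg_foot (a point): Point on the stand's base plate (12 mm above the bench) straight below the place to hang the weight, at stand x = -10 mm. The 10 mm round level peg runs along the stand's x from x = 54 to -52 mm, then has an upturned tip reaching x = -63 mm and 15 mm above the peg's axis. The loop must face along the peg; anywhere on the straight part will do.
Not all that is in view belongs to the job. What is shaped like the pear but turquoise is not meant.

How it is judged (in metres and radians):
On the way, in this order (a step that is already met when the one before it is completed fails the run):
1. the pine-cone weight is off its peg and held up in the gripper (distance of cone from where it was at the start of the episode above 0.06 m and height (world z) of cone above 0.13 m and contact force between the fingers and cone above 1 N and contact force between cone and rack below 0.1 N and contact force between cone and stand below 0.1 N), for 0.1 s.
2. the test peg carries the weight, lowered slowly or at rest, while the gripper still holds it (contact force between cone and stand above 1 N and contact force between the fingers and cone above 1 N and x of cone in the frame of stand between -0.05 and 0.05 m and y of cone in the frame of stand between -0.012 and 0.012 m and linear speed of cone below 0.025 m/s), for 0.2 s.
At the end, for the whole second after the job is handed in: The pine-cone weight hangs let go on the test peg: loop within 50 mm of the stand's origin along x, 10 mm of the peg's line, upright to 0.15 rad, under 50 mm/s; the other two weights, the star wheel and collet are within 25 mm of their starts (contact force between cone and stand above 1.5 N and contact force between cone and the fingers below 0.1 N and x of cone in the frame of stand between -0.05 and 0.05 m and y of cone in the frame of stand between -0.01 and 0.01 m and height (world z) of cone above 0.13 m and angle between cone's own z axis and vertical below 0.15 rad and linear speed of cone below 0.05 m/s and distance of each of drum, pear, star_wheel, collet from where it was at the start of the episode below 0.025 m); the robot touches nothing.
It fails at once if the weight is banged or pressed onto the test stand with more than 20 N (contact force between cone and stand above 20 N).
It fails at once if another weight, the star wheel or the collet is moved more than 25 mm (distance of any of drum, pear, star_wheel, collet from where it was at the start of the episode above 0.025 m).
It also fails if it takes over 64 s, if anything falls off the work surface, if the arm or the gripper's body presses on something with over 40 N, if the wrist force passes 120 N, or if a joint passes its speed limit or range.

## Working session

There is one attempt and no reset: what is moved stays moved. The work goes in short steps, each a Python script; the robot and the scene stay as the last script left them, time stands still between calls to the robot, and variables do not carry over. Pictures are saved under pics/ and viewed, at most 10 in all, crops included, and the job is handed in when it is done.

```bash
ls; mkdir -p pics; python3 - <<'E'
from plant import robot
import cv2
for n in("side","top"):
    cv2.imwrite(f"pics/{n}0.png",robot.grab_frame(n)); print(n,robot.get_calibration(n))
o=robot.observe();print(o['time'],o['tool_pos'],o['tcp_rot'],o['ft_force'],o['gripper_width'])
E
```

```text
pics
side {'vertical_fov': 45.31418472753157, 'cx': 267.3882647280674, 'cy': 203.67502630688415, 'k1': -0.13567118881237974, 'rvec': array([ 0.49698084, -2.52813179,  1.47344529]), 'tvec': array([0.49472832, 0.23083349, 1.09632811])}
top {'vertical_fov': 57.78769470050789, 'cx': 279.7125148554012, 'cy': 211.1563641731336, 'k1': -0.02545957969873488, 'rvec': array([ 2.17630323, -2.17157158,  0.10748581]), 'tvec': array([0.03404725, 0.55560018, 0.91640196])}
0.1 [ 0.17774437 -0.57285592  0.30319154] [-1.79933181e+02 -1.34971608e-02  1.72329755e+01] [0.25979478 0.39397152 0.53112977] 0.08559200026634241
```

View pics/side0.png

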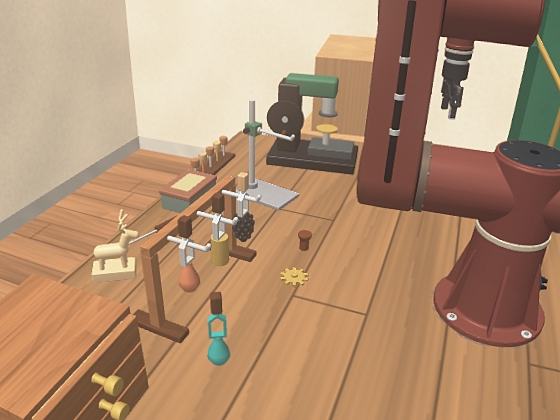

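View pics/top0.png

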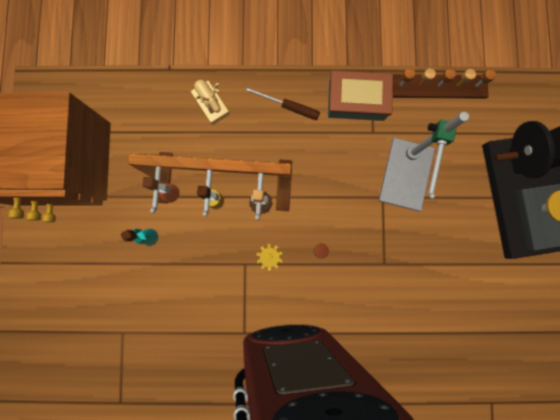

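Side view: copper pear hangs at (188,265), brass drum at (220,240) and black pine cone with a pale grip at (243,215). The turquoise decoy stands at (217,340), and the stand peg runs (258,130)–(293,138). In the top view the cone's grip is at about (259,197) and the stand peg runs (443,135)–(433,195). I'll enlarge these to confirm the target and get precise pixels.

```bash
python3 - <<'E'
import cv2,numpy as np
s=cv2.imread("pics/side0.png");t=cv2.imread("pics/top0.png")
def crop(im,x,y,w,h,k):
    c=cv2.resize(im[y:y+h,x:x+w],None,fx=k,fy=k,interpolation=cv2.INTER_CUBIC)
    for i in range(0,w,10):
        cv2.line(c,(i*k,0),(i*k,6 if i%50 else 14),(255,255,255),1)
        if (x+i)%20==0: cv2.putText(c,str(x+i),(i*k,22),0,.35,(255,255,255),1)
    for i in range(0,h,10):
        cv2.line(c,(0,i*k),(6,i*k),(255,255,255),1)
        if (y+i)%20==0: cv2.putText(c,str(y+i),(8,i*k+4),0,.35,(255,255,255),1)
    return c
cv2.imwrite("pics/c1.png",crop(s,150,90,160,150,4)[:600,:800])
cv2.imwrite("pics/c2.png",np.vstack([crop(t,120,140,180,80,4)[:,:720],np.hstack([crop(t,370,110,110,70,4),np.zeros((280,280,3),np.uint8)])]))
cv2.imwrite("pics/c3.png",crop(t,370,100,110,120,5))
E
```

```text
(no output)
```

View pics/c1.png

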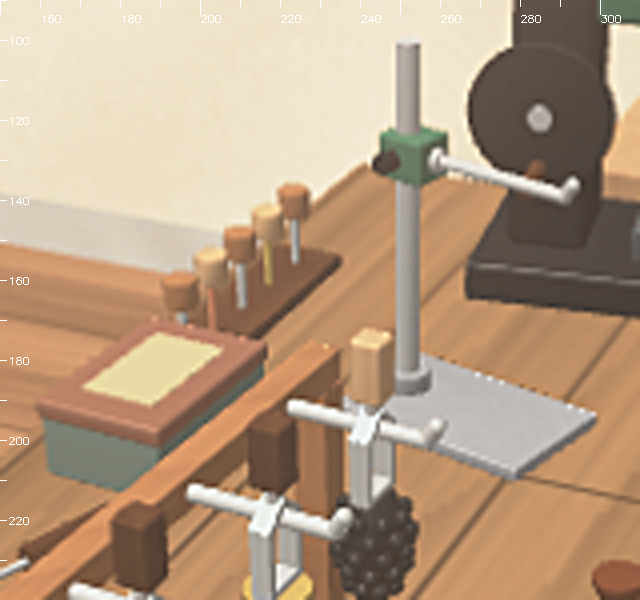

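View pics/c2.png

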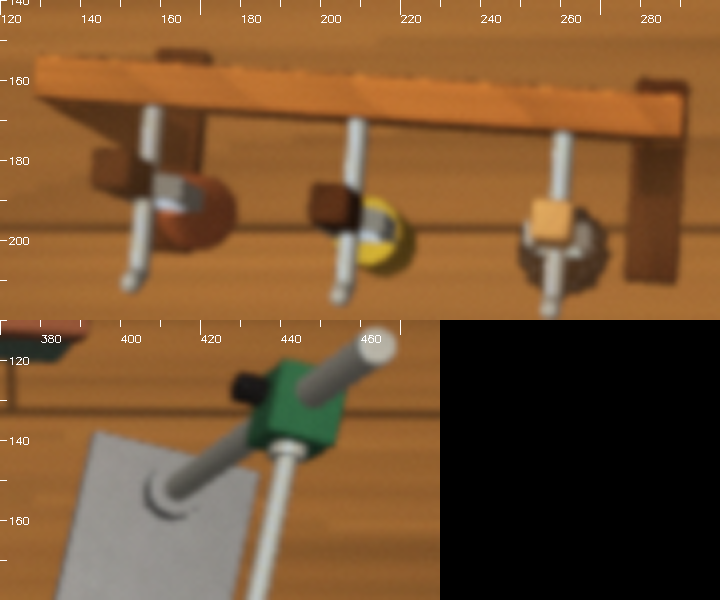

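View pics/c3.png

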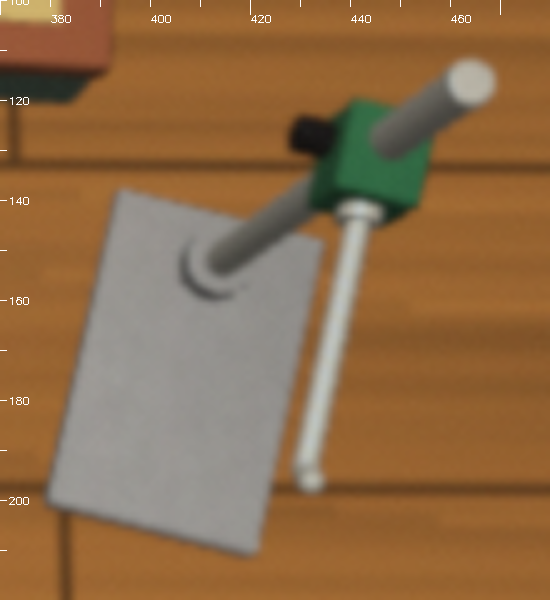

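The crops confirm the target: pale grip at side (241,182) and top (257,195), on a black iron cone, hanging on the rack's y=-105 peg. The others have dark grips, and the turquoise one is loose on the bench. Next I'll fit the rack and stand poses to these pixels in both views.

```bash
cat > h.py <<'E'
from plant import robot
import numpy as np, cv2
from scipy.optimize import least_squares
def proj(n,P):
    c=robot.get_calibration(n); f=210/np.tan(np.radians(c['vertical_fov']/2))
    K=np.array([[f,0,c['cx']],[0,f,c['cy']],[0,0,1.]])
    return cv2.projectPoints(np.float64(P).reshape(-1,1,3),c['rvec'],c['tvec'],K,np.array([c['k1'],0,0,0.]))[0][:,0]
def place(x,y,a,L):
    L=np.float64(L); c,s=np.cos(a),np.sin(a)
    return np.c_[x+c*L[:,0]-s*L[:,1], y+s*L[:,0]+c*L[:,1], L[:,2]]
E
cat > fit.py <<'E'
from h import *
# rack: params x,y,yaw,cx(cone along peg)
rt=[((0,-.105,.2),(260.5,173)),((-.091,-.105,.211),(257.2,217.5)),((0,0,.2),(209.2,169.5)),((-.091,0,.211),(204.8,214)),((0,.105,.2),(158,166.5)),((-.091,.105,.211),(152,211))]
rs=[((-.091,-.105,.211),(259.2,197.5)),((-.091,0,.211),(235.8,220)),((-.091,.105,.211),(207,247))]
def R(p):
    e=[]
    for n,l,g in(("top",rt,(257.75,195)),("side",rs,(242.7,174))):
        L=[a for a,b in l]+[(p[3],-.105,.256)]
        e.append(proj(n,place(*p[:3],L))-np.array([b for a,b in l]+[g]))
    return np.vstack(e).ravel()
r=least_squares(R,[.55,.1,0,-.05],loss='soft_l1'); print("rack",r.x,np.degrees(r.x[2])); print(R(r.x).reshape(-1,2).round(1).tolist())
print("cone",place(*r.x[:3],[(r.x[3],-.105,.2)]))
st=[((.115,.055,.012),(393.6,138)),((.115,-.055,.012),(434.6,148)),((-.055,.055,.012),(379.4,200)),((-.055,-.055,.012),(421,211)),((.085,0,.29),(464.2,116.4))]
ss=[((-.055,-.055,.012),(299.2,193.8)),((-.055,.055,.012),(278.8,208.8)),((.085,0,.29),(252,100.8))]
def S(p):
    e=[]
    for n,l,g in(("top",st,[(441.8,142.4),(432.2,195.6)]),("side",ss,[(259.2,129.5),(292.5,137)])):
        L=[a for a,b in l]+[(.052,0,p[3]),(-.058,0,p[3]+.011)]
        e.append(proj(n,place(*p[:3],L))-np.array([b for a,b in l]+g))
    return np.vstack(e).ravel()
s=least_squares(S,[.55,-.3,0,.19],loss='soft_l1'); print("stand",s.x,np.degrees(s.x[2])); print(S(s.x).reshape(-1,2).round(1).tolist())
E
python3 fit.py
```

```text
rack [ 0.62262802  0.18001256 -0.06688671 -0.05220275] -3.832326391743408
[[-0.1, 0.7], [-0.4, 0.1], [-0.0, 0.7], [-0.6, -0.0], [0.2, 0.2], [-0.1, -0.6], [-0.8, 0.2], [-0.7, -2.6], [-0.6, -2.7], [0.9, -3.3], [-0.1, -1.4]]
cone [[0.56352413 0.07873642 0.2       ]]
stand [ 0.62452855 -0.28261271 -0.24977902  0.20408799] -14.311283427875681
[[0.0, -1.0], [0.5, -0.5], [-0.5, 0.4], [0.1, 0.2], [-0.0, -0.2], [-0.9, 3.1], [-0.3, 0.5], [-0.3, -2.1], [-0.6, -2.8], [-0.5, -2.4], [1.3, -0.1], [0.0, -2.2]]
```

```bash
python3 - <<'E'
from h import *
yaw=-3.83; o=[180,0,yaw]
cone=np.array([.5635,.0787]); up=np.array([0,0,.08])
g=np.array([*cone,.240+.054])
print([robot.ik(list(p),o) is not None for p in (g,g+up)], robot.ik([.15,-.48,.42],[180,0,17]) is not None)
robot.line_to([.15,-.48,.40],vel=.25)
robot.move_pose(list(g+up),o)
s=robot.observe();print(s['time'],s['tool_pos'],s['tcp_rot'])
robot.set_gripper(.06)
cv2.imwrite("pics/n.png",np.hstack([cv2.resize(robot.grab_frame(n)[y:y+h,x:x+w],(400,400)) for n,x,y,w,h in(("side",180,100,110,110),("top",205,120,110,110))]))
E
```

```text
[True, True] True
3.2667 [0.56361477 0.07795523 0.3739843 ] [ 1.79990502e+02 -1.68243898e-03 -3.88378105e+00]
```

View pics/n.png

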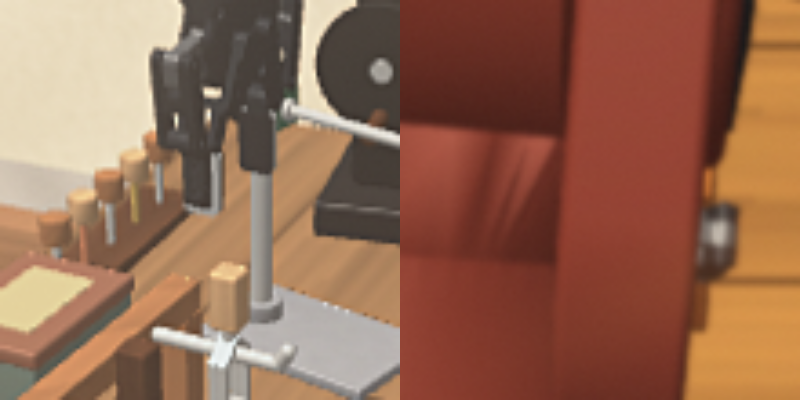

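The left half shows the fingertips at (203,205) and (258,170) straddling the pale grip at (228,270), so the alignment is good. The top view is blocked by the arm. I'll go down, grasp, lift and withdraw.

```bash
cat > st.py <<'E'
from h import *
def st(m=""):
    s=robot.observe(); print(m,round(s['time'],2),np.round(s['tool_pos'],4),np.round(s['tcp_rot'],2),'F',np.round(s['ft_force'],2),'w',round(s['gripper_width'],4),'gf',round(float(np.max(s['gripper_force'])),1)); return s
E
python3 - <<'E'
from st import *
print(robot.line_to([.5635,.0787,.294],vel=.06,guard=6)); s=st("down")
robot.set_gripper(.0); s=st("closed")
if .012<s['gripper_width']<.03:
    p=np.array(s['tool_pos'])
    robot.line_to(list(p+[0,0,.021]),vel=.04); st("lift")
    robot.pause(.2); s=st()
    a=np.radians(-3.83); d=np.array([-np.cos(a),-np.sin(a),0])
    q=np.array([p[0],p[1],p[2]+.021])
    print(robot.line_to(list(q+.02*d),vel=.05,guard=6)); st("out1")
E
```

```text
False
down 5.22 [0.5637 0.0787 0.2945] [ 1.80e+02 -4.00e-02 -3.83e+00] F [ 0.18 -0.04  0.25] w 0.0604 gf 0.0
closed 5.67 [0.5636 0.0788 0.2943] [-1.7999e+02 -2.0000e-02 -3.8300e+00] F [0.15 0.19 2.73] w 0.0189 gf 59.5
lift 6.35 [0.5636 0.0788 0.3152] [180.     0.    -3.83] F [-0.22  0.29 -3.15] w 0.019 gf 58.9
 6.55 [0.5635 0.0788 0.3149] [-1.80e+02  3.00e-02 -3.83e+00] F [ 0.99 -0.61 -2.94] w 0.0192 gf 58.9
False
out1 7.1 [0.5435 0.0801 0.3155] [ 1.80e+02 -4.00e-02 -3.83e+00] F [-0.02  0.27 -3.45] w 0.0194 gf 58.9
```

```bash
python3 - <<'E'
from st import *
a=np.radians(-3.83); d=np.array([-np.cos(a),-np.sin(a)])
q=np.array([.5635,.0787])+.092*d
print(robot.line_to([*q,.315],vel=.1,guard=8)); st("out")
P=place(.6245,-.2826,np.radians(-14.31),[(-.125,0,.3193)])[0]
robot.line_to([q[0],q[1],.34],vel=.1)
robot.line_to([P[0],P[1],.34],vel=.15,rotation=[180,0,-14.31])
robot.line_to(list(P),vel=.1); robot.pause(.3); st("at stand")
f=[robot.grab_frame(n) for n in("side","top")]
cv2.imwrite("pics/s1.png",np.hstack([cv2.resize(f[0][80:220,230:370],(400,400),interpolation=cv2.INTER_CUBIC),cv2.resize(f[1][110:250,350:490],(400,400),interpolation=cv2.INTER_CUBIC)]))
E
```

```text
False
out 7.97 [0.4721 0.0847 0.315 ] [ 1.80e+02 -3.00e-02 -3.84e+00] F [ 0.69 -0.53 -3.37] w 0.0192 gf 58.9
at stand 11.43 [ 0.5035 -0.2518  0.3198] [ 1.7998e+02 -3.0000e-02 -1.4310e+01] F [-1.22 -0.3  -2.87] w 0.0196 gf 58.9
```

View pics/s1.png

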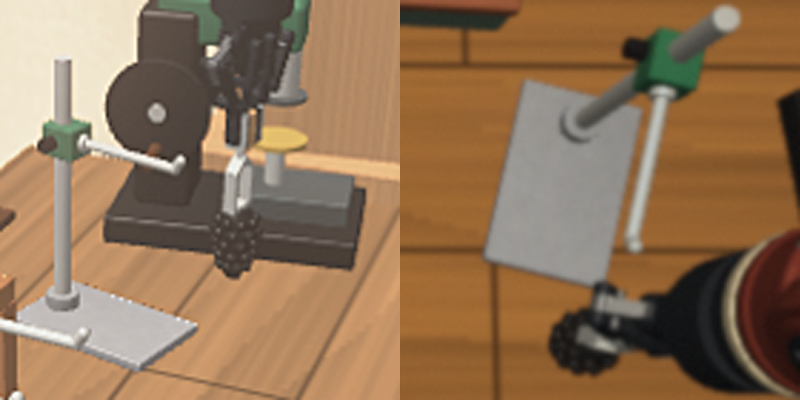

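```bash
python3 - <<'E'
from h import *
c=np.array([.5035,-.2518,.3198-.0943])
P=[c+[0,0,z] for z in(-.115,-.037,.0,.005)]
k=400/140
print((( proj("side",P)-[230,80])*k).round(0).tolist()); print(((proj("top",P)-[350,110])*k).round(0).tolist())
S=lambda h:place(.6245,-.2826,np.radians(-14.31),[(.054,0,h),(-.052,0,h),(-.057,0,h+.010),(-.125,0,h)])
print(((proj("side",S(.204))-[230,80])*k).round(0).tolist());print(((proj("side",S(.196))-[230,80])*k).round(0).tolist());print(((proj("top",S(.204))-[350,110])*k).round(0).tolist())
E
```

```text
[[231.0, 272.0], [236.0, 199.0], [239.0, 163.0], [239.0, 158.0]]
[[163.0, 345.0], [200.0, 341.0], [220.0, 338.0], [222.0, 338.0]]
[[86.0, 141.0], [173.0, 166.0], [178.0, 157.0], [237.0, 184.0]]
[[85.0, 148.0], [173.0, 173.0], [177.0, 165.0], [237.0, 192.0]]
[[260.0, 99.0], [230.0, 240.0], [234.0, 245.0], [208.0, 340.0]]
```

The side view has the peg's line passing mid-height through the held loop (loop 158–208, peg line about 180 at column 238). The top view shows it laterally lined up, with peg tip (634,243). Peg axis is about 0.196–0.205 m, so I'll insert 4 mm lower under guard, then feel downward.

```bash
python3 - <<'E'
from st import *
Q=lambda x,z:list(place(.6245,-.2826,np.radians(-14.31),[(x,0,z)])[0])
robot.line_to(Q(-.125,.3158),vel=.03); robot.pause(.3); st("pre")
for x in(-.08,-.05,-.01):
    g=robot.line_to(Q(x,.3158),vel=.05,guard=4); st(f"{x} {g}")
    if g: break
else:
    robot.pause(.4)
    s0=np.mean([ (robot.pause(.02),robot.observe()['ft_force'])[1] for _ in range(10)],0); print("F0",s0)
    g=robot.line_to(Q(-.01,.288),vel=.008,guard=2.0); s=st(f"lower {g}")
    print("Fmean",np.mean([ (robot.pause(.02),robot.observe()['ft_force'])[1] for _ in range(15)],0))
f=[robot.grab_frame(n) for n in("side","top")]
cv2.imwrite("pics/s2.png",np.hstack([cv2.resize(f[0][80:220,210:350],(400,400),interpolation=cv2.INTER_CUBIC),cv2.resize(f[1][110:250,350:490],(400,400),interpolation=cv2.INTER_CUBIC)]))
E
```

```text
pre 12.09 [ 0.5034 -0.2517  0.3158] [-180.      0.    -14.31] F [ 0.72 -1.3  -3.24] w 0.0194 gf 58.9
-0.08 False 13.14 [ 0.5468 -0.2628  0.3159] [ 1.800e+02  1.000e-02 -1.431e+01] F [ 0.25 -0.04 -3.26] w 0.0193 gf 58.9
-0.05 False 13.89 [ 0.576  -0.2702  0.3157] [-1.7999e+02  2.0000e-02 -1.4310e+01] F [-0.22  0.98 -4.27] w 0.0192 gf 58.9
-0.01 False 14.84 [ 0.6147 -0.2801  0.3158] [-1.800e+02  1.000e-02 -1.431e+01] F [ 0.46 -0.79 -3.  ] w 0.0193 gf 58.9
F0 [-0.18121092  0.10009437 -2.88752567]
lower True 17.38 [ 0.6149 -0.2799  0.2995] [-1.7996e+02  1.0000e-02 -1.4300e+01] F [1.16 1.28 4.18] w 0.0188 gf 60.0
Fmean [0.94165369 1.27930081 5.90872328]
```

View pics/s2.png

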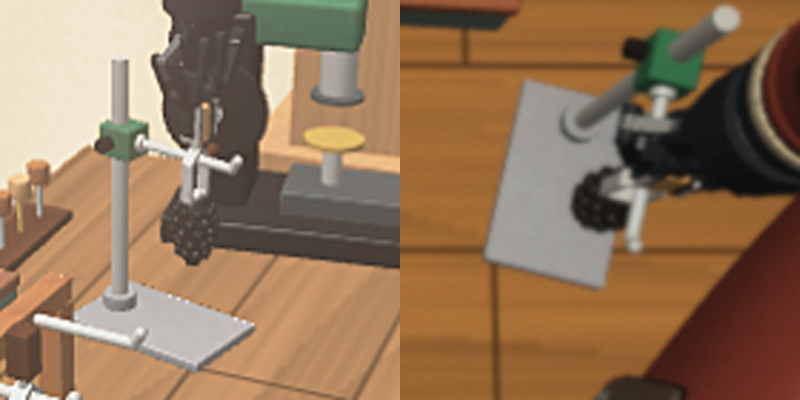

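The peg now carries the weight: the loop sits on it at (193,155) in the left half, mid straight part, with the cone hanging upright below. The stand takes about 8.8 N. I'll ease that off a little, hold, then release gently.

```bash
python3 - <<'E'
from st import *
F=lambda:np.mean([ (robot.pause(.02),robot.observe()['ft_force'])[1] for _ in range(8)],0)
p=np.array(robot.observe()['tool_pos'])
for i in range(8):
    f=F(); print(i,f.round(2))
    if f[2]<2.0: break
    p[2]+=.0002; robot.line_to(list(p),vel=.005)
robot.pause(.3); st("hold")
robot.set_gripper(.05); robot.pause(.5); s=st("open")
p=np.array(s['tool_pos'])
print(robot.line_to(list(p+[0,0,.06]),vel=.05,guard=5)); st("up")
robot.line_to(list(p+[0,0,.12]),vel=.1); robot.pause(1.5)
f=[robot.grab_frame("side")]; robot.pause(.3); f.append(robot.grab_frame("side")); print("diff",cv2.absdiff(*f).max())
cv2.imwrite("pics/s3.png",np.hstack([cv2.resize(f[0][80:220,210:350],(400,400),interpolation=cv2.INTER_CUBIC),cv2.resize(f[0],(400,300))[0:300].repeat(1,0) if 0 else cv2.copyMakeBorder(cv2.resize(f[0],(400,300)),0,100,0,0,cv2.BORDER_CONSTANT)]))
st("end")
E
```

```text
0 [0.69 1.2  6.06]
1 [1.76 0.82 0.61]
hold 18.75 [ 0.6149 -0.2798  0.2994] [-1.7993e+02  1.5000e-01 -1.4310e+01] F [1.92 0.79 0.01] w 0.0194 gf 59.4
open 19.65 [ 0.6149 -0.2799  0.2996] [-1.7994e+02  1.5000e-01 -1.4310e+01] F [-0.66  0.25  0.13] w 0.0502 gf 0.0
False
up 21.0 [ 0.6148 -0.2798  0.3592] [-1.7993e+02  1.7000e-01 -1.4310e+01] F [ 0.24 -0.05  0.24] w 0.0507 gf 0.0
diff 10
end 23.65 [ 0.6149 -0.2799  0.4196] [-1.7994e+02  1.4000e-01 -1.4310e+01] F [0.94 0.08 0.59] w 0.05 gf 0.0
```

View pics/s3.png

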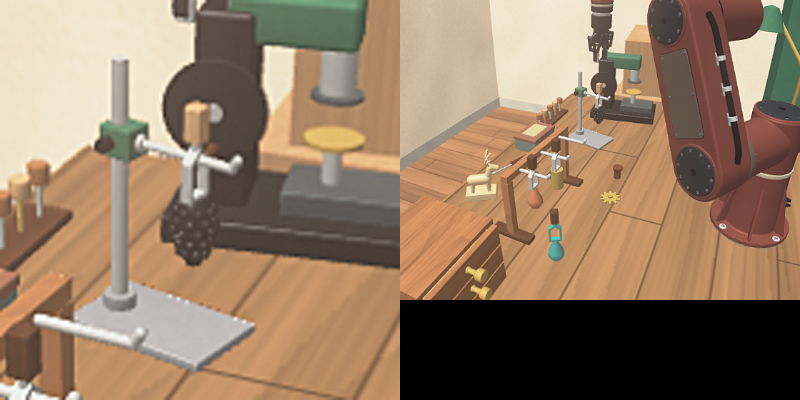

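The cone hangs upright on the test peg, with its grip at (197,122) and the loop at (193,155). The gripper is clear, and the drum, pear, star wheel and collet are undisturbed. I'll let it settle briefly, then hand in.

```bash
python3 - <<'E'
from plant import robot
robot.pause(4); print(robot.job_done())
E
```

```text
the job is handed in; nothing more can be done
None
```

I handed the job in after about 28 s of the 64 s allowed: the pine-cone weight hangs let go, upright and apparently still, on the test peg about 205 mm above the bench, nothing else looked disturbed, and no verdict was returned.

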